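# Lift a cured specimen block out of its mould under the video microscope

### The arm

A 7-joint arm with a two-finger parallel gripper is mounted at the origin on the work surface. World frame = base frame: x ahead of the robot, y to its left, z up, the work surface at z = 0. Lengths are in m, angles in rad, forces in N, time in s.
With the tool pointing down it reaches from about 0.4 to 0.85 m from the base axis. Payload 10.4 kg.
Tool frame: the origin (TCP) lies at the very end of the fingers, on their centre line; the grasp point (between the pads) lies 19 mm behind it; z points along the fingers, y is the line along which they close (so a half turn about z gives the same grasp; the last joint's range is limited). The gripper opens to 87 mm and grips with 3 to 60 N. Pads are 19 mm wide; open, the fingers measure 117 mm over their backs; the gripper's body (75 mm by 190 mm) begins 51 mm behind the grasp point.
Start: joints at [1.297, 0.332, -0.065, 1.46, 0.022, 1.35, -0.088], TCP at [0.155, -0.605, 0.223] pointing down, gripper open.
Joint ranges: [-2.6, 2.6], [-0.5, 2.12], [-1.47, 1.34], [0.16, 2.42], [-1.27, 4.41], [0.06, 2.06], [-2.6, 2.6]. Speed limits (rad/s): [2.22, 2.22, 2.79, 2.79, 3.14, 3.14, 3.14].

### API

Orientations are given as a rotation vector (axis times angle).
In Python, from station import robot gives the robot as it stands. The module is installed in compiled form; this text tells all that it offers.
- The arm moves only by the tool drive_tool, never from a script. Its argument "series" is a list that holds one entry, the list of rows, each a list of 7 numbers: the shift along the tool's x, y, z each as a share of 2 cm, from -1 to 1, then the turn, a rotation vector about the tool's x, y, z each as a share of 0.12 rad, from -1 to 1, then the opening in per cent of the stroke, from 0 (shut) to 100 (fully open). A call has 1 to 8 rows; each row shifts and turns the commanded pose from where the row before left it, along the tool's axes as they then stand; what a row does not reach is not made up. A row lasts 1/10 s, in which the tool goes at most 50 mm and 8.59 degrees, less where a joint would pass 70% of its speed; a pose out of reach is approached as far as the arm can. A call with a number of a shift or a turn outside -1 to 1 is refused whole. A call with a gripper value outside its range is refused whole. The fingers move at their own pace and stop on an object; the grip force is fixed at half the most. Time passes only in rows, so rows that do not move let the fingers close. It gives the time, the measured TCP pose, the force, the opening and the grip force at its end, in the units of the state.
- robot.sense(): the state, without advancing time (a new reading comes with each control period).
- robot.read_camera(name): name is "scene" or "top" or "wrist"; returns (picture, depth): 400x640x3 uint8, red, green, blue; 400x640 float32, m along the optical axis (not along the pixel's ray), 0 where there is no reading.
- robot.get_calibration(name): a dict with "fx", "fy", "cx", "cy" (pixels), "cam_to_world" (4x4, takes a point from camera to world coordinates); the wrist camera has in their place "T_tool_cam" (4x4, takes a point from camera to tool coordinates, whose origin is the TCP and whose axes are the flange's). Camera axes: x right, y down, z forward; pixel columns grow to the right and rows downward; lengths in m; the calibration is good to about 2 mm. A picture is of the moment at which its call begins: read the wrist's pose just before it. get_calibration takes no time and is no camera call.
- robot.hand_in(): hands the job in; it is judged then, once.
Trained networks look in the newest picture that a camera, given by its name, has taken for a name from the list of things; names that differ only in an ending like _2 or _b are one class to them, and where a whole thing is asked for, a point or a joint stands for the part that bears it (a point fixed in the world has none). Each returns a list of dicts, best first, with "conf" (0 to 1); they miss things now and then, are a little off and sometimes report something else, mostly with a low value. They report only what shows in the picture. A call takes as long as a camera call. They do not tell look-alikes from the thing itself.
- robot.trace(name, camera): "region" (400x640 bool, what is visible of it) and "rect" ([left, top, right, bottom] in pixels, round what is visible of it).
- robot.tip_of(name, camera): "at" ([column, row] in pixels: a listed point, or the origin of a listed thing).
The state is a dict: "time": time; "joint_pos": joint angles; "dq": joint speeds; "tau": joint torques, N m; "ee_pos": TCP position; "tool_rot": TCP orientation; "ft_force": force on the tool from outside, world axes, zero at the start; "torque": the same for the moment, N m; "width": finger opening in m; "grasp_force": force on a finger pad.
Only numpy, scipy, OpenCV 4.12 (cv2) and the standard library are available. Lean on these libraries where they do the work, as an engineer would, in place of code of your own. Each camera call takes 0.05 s, during which the arm holds its last target. There are 200 camera calls.

### The job

The resin block in the mould under the video microscope has cured: take it by the stem of its holder, reaching in at a slant beneath the lens without knocking the microscope, and lift it straight out of its cavity. Set it down, without dropping it, in the empty compartment of the block tray, resin face down and stem up like the two finished blocks, and leave it standing there, with everything else left where it is.

Things in the scene. Friction and masses are not known exactly. Their poses are not given: they have to be found in the camera images.
- block: Cured block in one of the mould's cavities, loose, 1.5 mm play all round. On one centre line upward: amber resin 30 x 22 x 12 mm, white holder plate 40 x 30 x 6 (12-18 mm up), white stem 24 x 13 x 24 (18-42 mm up); 28-56 g. Origin: centre of the resin's underside, 12.5 mm above the mould's. x along the long sides, y the short (pinch the stem's 13 mm along y), z up. The same after a half turn.
- mould: Fixed aluminium mould 64 (x) x 124 (y) x 28.5 mm high with two equal cavities at y = +29 and -29 mm: a 43 x 33 mm recess 4 mm deep for the holder plate (its top stands 2 mm proud), below it 33 x 25 mm, 13.5 mm deeper, for the resin. Clamps at both ends, 21 mm high, reach y = +-76 mm. Origin: centre of the underside, 15 mm above the work surface; x, y as the block's.
- scope: Video microscope (fixed): dark base plate 280 (x) x 220 (y) x 15 mm, 25 mm post 456 mm tall at x = +115, y = +85 mm, and the lens held over the plate's centre; bracket and focus block run from lens to post 285 to 370 mm up. Origin: on the work surface under the plate's centre, on the lens axis.
- lens (a point): Centre of the ring light's underside, on the lens axis, 260 mm above the work surface. Ring light 64 mm across, 24 mm high; lens and camera above it, up to 64 mm across, reach 520 mm. It bars a tool pointing straight down at the block: lean the tool about 30 degrees, gripper body back towards the robot, fingers pointing down and away, so that it passes on the robot's side of the lens.
- tray: Steel block tray (fixed), 178 (x) x 54 (y) x 16 mm high; walls, dividers and floor 4 mm; three compartments in a row along x, each 54 x 46 mm inside. The one at the -x end (nearest the robot) is empty. Origin: centre of its underside, on the work surface. Stands left or right of the microscope.
- tray_empty (a point): Centre of the floor of the empty compartment, 4 mm above the work surface; axes as the tray's. The 40 mm side of the block goes along x.
- done1: Finished block in the tray's middle compartment, same shape, origin and axes as the block to be lifted. Stays there.
- done2: Finished block in the tray's far (+x) compartment, same shape, origin and axes. Stays there.
- blank: Plain steel blanking plate 40 x 30 x 4 mm lying in the recess of the mould's other cavity, flush with the mould's top. Origin: centre of its underside. Stays there.
- slides: Low black tray of microscope slides (fixed), 200 (x) x 92 (y) x 12 mm, on the other side of the microscope from the block tray. Origin: centre of its underside.
- bottle: Small amber resin bottle, 38 mm across, 85 mm tall, standing beyond the trays, right of the microscope. Origin: centre of its underside. Stays there.
Things that resemble listed ones, but are neither listed nor needed, are in the scene too. What is meant by the tray is not red or yellow, and is the smaller of those in its own colour.

How it is judged:
By the outcome, as a careful person would: the job done as asked, in the order asked, and still so for the second after the job is handed in, with the robot touching nothing.
It also fails if it takes over 54 s, if anything falls off the work surface, if the arm or the gripper's body presses on something with over 40 N, if the wrist force passes 120 N, or if a joint passes its speed limit or range.

## Working session

There is one attempt and no reset: what is moved stays moved. The work goes in short steps, Python scripts to look and compute and a tool call to move; the robot and the scene stay as the last step left them, time stands still between calls to the robot, and variables do not carry over. Pictures are saved under pics/ and viewed, at most 10 in all, crops included, and the job is handed in when it is done.

Besides the shell and the picture viewer there is one more tool, called after "Emit:" in YAML: its name, and indented under it one key for each argument. drive_tool: Moves the arm, as the interface text tells. Shift numbers are shares of 2 cm and turn numbers shares of 0.12 rad, none past 1 either way. Its arguments: {"type":"object","properties":{"series":{"type":"array","items":{"type":"array","items":{"type":"array","items":{"type":"number"}}}}},"required":["series"]}

```bash
mkdir -p pics
cat > h.py <<'E'
import numpy as np, cv2
from scipy.spatial.transform import Rotation as R
from station import robot
def c2w(cam):
    c=robot.get_calibration(cam)
    if 'cam_to_world' in c: return c,np.array(c['cam_to_world'])
    s=robot.sense(); T=np.eye(4); T[:3,:3]=R.from_rotvec(s['tool_rot']).as_matrix(); T[:3,3]=s['ee_pos']
    return c,T@np.array(c['T_tool_cam'])
def cloud(cam,d):
    c,T=c2w(cam); v,u=np.mgrid[:400,:640]
    P=np.stack([(u-c['cx'])/c['fx']*d,(v-c['cy'])/c['fy']*d,d],-1)
    return P@T[:3,:3].T+T[:3,3]
def onplane(cam,px,z):
    c,T=c2w(cam); r=T[:3,:3]@np.array([(px[0]-c['cx'])/c['fx'],(px[1]-c['cy'])/c['fy'],1]); return T[:3,3]+r*(z-T[2,3])/r[2]
def save(n,im): cv2.imwrite('pics/'+n,im[...,::-1])
E
python3 - <<'E'
from h import *
s=robot.sense(); print(s['ee_pos'],s['tool_rot'],s['width'],s['time'])
for cam in ['scene','top']:
    im,d=robot.read_camera(cam); save(cam+'1.png',im); np.save(cam+'_d.npy',d)
    P=cloud(cam,d)
    for n in ['block','mould','scope','tray','slides','bottle','done1','blank']:
        for t in robot.trace(n,cam)[:4]:
            m=t['region']&(d>0); print(cam,n,round(t['conf'],2),np.round(t['rect']),np.round(np.median(P[m],0),3) if m.any() else '')
E
```

```text
[ 0.1550054  -0.60508114  0.22174395] [-3.11552394e+00 -3.92777613e-01  4.00110541e-04] 0.08713378129995134 0.0
scene block 0.56 [348. 227. 363. 245.] [0.611 0.04  0.048]
scene mould 0.63 [319. 229. 375. 256.] [0.62  0.013 0.042]
scene scope 0.56 [291.  83. 435. 306.] [0.668 0.028 0.082]
scene tray 0.98 [118. 252. 192. 325.] [ 0.552 -0.479  0.008]
scene tray 0.94 [218. 234. 255. 289.] [ 0.527 -0.271  0.008]
scene tray 0.74 [194. 314. 256. 383.] [ 0.781 -0.359  0.006]
scene tray 0.65 [234. 185. 280. 227.] [ 0.343 -0.151  0.008]
scene slides 0.69 [391. 192. 458. 245.] [0.597 0.278 0.007]
scene bottle 0.67 [274. 296. 289. 321.] [ 0.757 -0.214  0.05 ]
scene done1 0.7 [235. 262. 250. 281.] [ 0.597 -0.268  0.024]
scene done1 0.57 [226. 251. 241. 266.] [ 0.541 -0.275  0.025]
top block 0.42 [361. 128. 374. 144.] [ 0.737 -0.205  0.056]
top mould 0.86 [257. 168. 311. 201.] [0.592 0.014 0.042]
top scope 0.69 [224.  76. 328. 240.] [0.602 0.017 0.017]
top scope 0.17 [286. 177. 304. 193.] [ 0.597 -0.01   0.043]
top tray 0.94 [378. 181. 404. 243.] [ 0.511 -0.266  0.006]
top tray 0.89 [401.  98. 440. 160.] [ 0.777 -0.358  0.005]
top tray 0.81 [434. 163. 493. 253.] [ 0.542 -0.479  0.007]
top tray 0.59 [325. 246. 367. 318.] [ 0.339 -0.15   0.004]
top slides 0.77 [177. 160. 214. 233.] [0.571 0.274 0.005]
top bottle 0.74 [363. 126. 376. 143.] [ 0.737 -0.205  0.057]
top done1 0.55 [383. 201. 401. 220.] [ 0.53  -0.268  0.023]
top done1 0.47 [383. 183. 394. 202.] [ 0.586 -0.261  0.025]
top blank 0.62 [287. 179. 302. 194.] [ 0.597 -0.008  0.043]
```

Run:
```python
import cv2
a=cv2.imread('pics/scene1.png')[70:390,100:480]; b=cv2.imread('pics/top1.png')[70:330,170:500]
cv2.imwrite('pics/scene1c.png',cv2.resize(a,None,fx=1.85,fy=1.85,interpolation=cv2.INTER_CUBIC))
cv2.imwrite('pics/top1c.png',cv2.resize(b,None,fx=2.3,fy=2.3,interpolation=cv2.INTER_CUBIC))
```

```text
(no output)
```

View pics/scene1c.png

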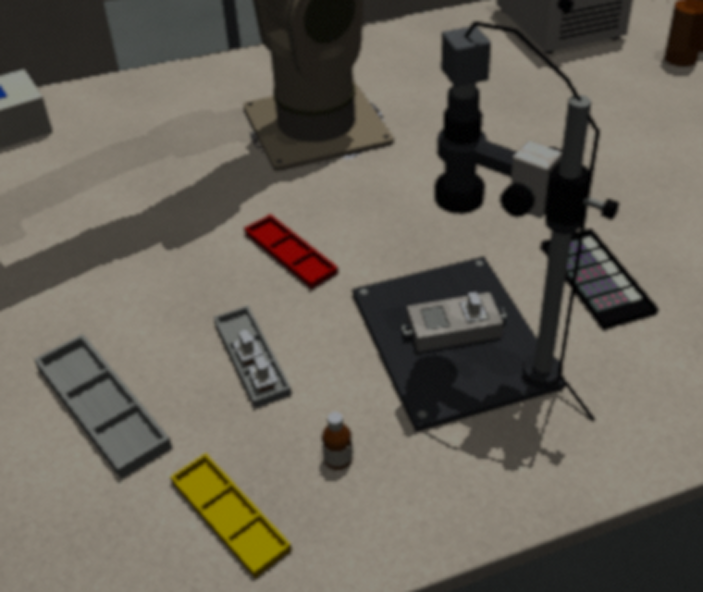

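View pics/top1c.png

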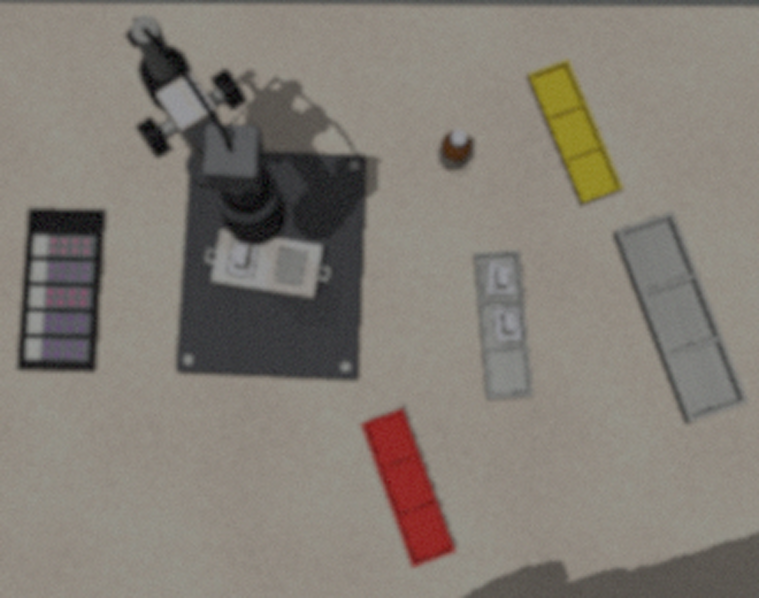

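The trays are: large grey (top px 463,208), small grey with two blocks (391,212), red (346,282) and yellow (420,129). The one meant is the small grey at (391,212): it is neither red nor yellow, it is the smaller of the greys, and it holds the two finished blocks. Its near compartment, at about top px (391,233), is empty. The block stands in the mould's left cavity at scene px (355,236).

Run:
```python
from h import *
c=robot.get_calibration('wrist'); print(np.round(c['T_tool_cam'],3),c['fx'])
im,d=robot.read_camera('top'); 
for cam in ['top','scene']:
    d=np.load(cam+'_d.npy'); im,_=robot.read_camera(cam); P=cloud(cam,d)
    ts=robot.trace('tray',cam); 
    for t in ts:
        m=t['region']&(d>0); 
        if abs(np.median(P[m],0)[1]+.268)<.03:
            r=cv2.minAreaRect(P[m][:,:2].astype(np.float32)*1000); print(cam,'tray',r)
            x0,y0,x1,y1=map(int,t['rect'])
            cr=im[y0-12:y1+12,x0-14:x1+14]; 
            if cam=='top': save('traycrop.png',cv2.resize(cr,None,fx=6,fy=6,interpolation=cv2.INTER_CUBIC))
    m=(P[...,2]>.039)&(P[...,2]<.049)&(abs(P[...,0]-.6)<.1)&(abs(P[...,1]-.015)<.1)
    print(cam,'mouldtop',m.sum(),cv2.minAreaRect(P[m][:,:2].astype(np.float32)*1000))
    m=(P[...,2]>.0)&(P[...,2]<.022)&(P[...,2]>.01)&(abs(P[...,0]-.6)<.17)&(abs(P[...,1]-.02)<.15)
    print(cam,'base',m.sum(),cv2.minAreaRect(P[m][:,:2].astype(np.float32)*1000))
    for n,z in [('lens',.26),('tray_empty',.004),('block',.0275),('mould',.015),('tray',0),('done1',.004)]:
        for t in robot.tip_of(n,cam)[:4]: print(cam,n,round(t['conf'],2),np.round(t['at']),np.round(onplane(cam,t['at'],z),3))
    m=(P[...,2]>.28)&(P[...,2]<.52)&(P[...,0]>.5)&(abs(P[...,1])<.2)
    print('over',np.round(np.percentile(P[m],[2,20,50,80,98],axis=0),3).tolist())
```

```text
[[ 0.001 -0.954 -0.3    0.082]
 [ 1.     0.001  0.     0.001]
 [ 0.    -0.3    0.954 -0.162]
 [ 0.     0.     0.     1.   ]] 359.8872867666407
top tray ((534.0977783203125, -267.2687683105469), (178.6731719970703, 57.781097412109375), 4.327101707458496)
top mouldtop 809 ((599.9985961914062, 23.004119873046875), (134.5853729248047, 64.59039306640625), 81.9306869506836)
top base 4982 ((610.644287109375, 22.01751708984375), (235.52447509765625, 286.6873779296875), 88.55368041992188)
top lens 0.86 [281. 162.] [0.609 0.013 0.26 ]
top lens 0.34 [286. 186.] [ 0.553 -0.     0.26 ]
top tray_empty 0.95 [392. 231.] [ 0.477 -0.276  0.004]
top tray_empty 0.92 [358. 301.] [ 0.287 -0.183  0.004]
top tray_empty 0.74 [389. 192.] [ 0.588 -0.27   0.004]
top tray_empty 0.71 [477. 234.] [ 0.472 -0.512  0.004]
top block 0.42 [272. 182.] [0.609 0.057 0.028]
top tray 0.91 [344. 279.] [ 0.345 -0.146  0.   ]
top tray 0.91 [420. 128.] [ 0.778 -0.361  0.   ]
top tray 0.75 [462. 211.] [ 0.536 -0.475  0.   ]
top tray 0.72 [391. 213.] [ 0.529 -0.276  0.   ]
top done1 0.4 [370. 138.] [ 0.743 -0.217  0.004]
over [[0
[... 661 characters left out ...]
.38   0.004]
scene tray_empty 0.65 [140. 271.] [ 0.471 -0.506  0.004]
scene tray_empty 0.64 [228. 250.] [ 0.482 -0.277  0.004]
scene block 0.65 [357. 239.] [0.597 0.054 0.027]
scene mould 0.61 [347. 249.] [0.61  0.019 0.015]
scene mould 0.54 [421. 218.] [0.577 0.265 0.015]
scene tray 0.93 [222. 349.] [ 0.777 -0.363  0.   ]
scene tray 0.71 [155. 292.] [ 0.552 -0.481  0.   ]
scene tray 0.61 [237. 265.] [ 0.54  -0.266  0.   ]
scene done1 0.6 [242. 278.] [ 0.592 -0.265  0.004]
scene done1 0.59 [234. 266.] [ 0.546 -0.277  0.004]
scene done1 0.19 [350. 245.] [0.59  0.039 0.004]
over [[0.595, -0.012, 0.284], [0.623, 0.002, 0.331], [0.674, 0.036, 0.362], [0.735, 0.084, 0.448], [0.758, 0.113, 0.504]]
```

View pics/traycrop.png

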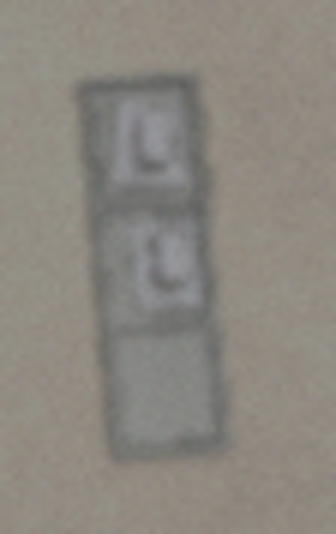

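The crop confirms it: the small grey tray has two white blocks in its far and middle compartments, and the near one at the bottom is empty. Next I'll move to a leaned pre-grasp pose, with the camera side facing the robot.

```bash
cat >> h.py <<'E'
def orient(yaw,lean):  # deg; tool leaned by lean towards -x_block, tool x pointing back to the robot
    a,l=np.radians([yaw,lean]); f=np.array([np.cos(a),np.sin(a),0]); up=np.array([0,0,1.])
    z=np.sin(l)*f-np.cos(l)*up; x=-np.cos(l)*f-np.sin(l)*up
    return R.from_matrix(np.stack([x,np.cross(z,x),z],1))
def plan(p0,q0,p1,q1,g,n=None,zturn=None,step=.019,digits=2):
    """rows from p0,q0 to p1,q1, straight, constant turn"""
    rel=(q0.inv()*q1).as_rotvec() if zturn is None else np.array([0,0,zturn])
    n=n or int(np.ceil(max(np.linalg.norm(p1-p0)/step,np.linalg.norm(rel)/.115)))
    p,q=p0.copy(),q0; rows=[]
    for k in range(n):
        sh=np.round(q.inv().apply(p0+(p1-p0)*(k+1)/n-p)/.02,digits)
        tu=np.round((q.inv()*(q0*R.from_rotvec(rel*(k+1)/n))).as_rotvec()/.12,digits)
        p=p+q.apply(sh*.02); q=q*R.from_rotvec(tu*.12); rows.append([*sh.tolist(),*tu.tolist(),g])
    for i in range(0,n,8): print(str(rows[i:i+8]).replace(' ',''))
    return p,q
def now():
    s=robot.sense(); return np.array(s['ee_pos']),R.from_rotvec(s['tool_rot'])
E
python3 - <<'E'
from h import *
p,q=now(); x=q.apply([1,0,0]); y0=np.degrees(np.arctan2(x[1],x[0])); print(y0)
p,q=plan(p,q,np.array([.42,-.1,.25]),None,100,zturn=-np.radians(172-y0)); print('--')
p,q=plan(p,q,np.array([.52,.055,.185]),orient(-8,30),100)
E
```

```text
14.367812837012629
[[0.62,-0.68,-0.04,0.0,0.0,-0.74,100],[0.67,-0.63,-0.05,0.0,0.0,-0.74,100],[0.73,-0.56,-0.04,0.0,0.0,-0.74,100],[0.77,-0.5,-0.05,-0.0,0.0,-0.74,100],[0.82,-0.43,-0.04,-0.0,0.0,-0.74,100],[0.85,-0.35,-0.05,0.0,-0.0,-0.74,100],[0.88,-0.28,-0.04,0.0,-0.0,-0.74,100],[0.9,-0.2,-0.04,0.0,0.0,-0.74,100]]
[[0.91,-0.11,-0.05,-0.0,0.0,-0.74,100],[0.92,-0.04,-0.04,0.0,-0.0,-0.74,100],[0.92,0.05,-0.05,0.0,0.0,-0.74,100],[0.91,0.13,-0.04,-0.0,0.0,-0.73,100],[0.9,0.2,-0.05,-0.0,0.0,-0.74,100],[0.87,0.29,-0.04,-0.0,0.0,-0.74,100],[0.85,0.36,-0.04,-0.0,0.0,-0.74,100],[0.81,0.44,-0.05,-0.0,0.0,-0.74,100]]
[[0.77,0.5,-0.04,-0.0,-0.0,-0.74,100],[0.72,0.58,-0.05,-0.0,-0.0,-0.74,100],[0.66,0.63,-0.04,-0.0,-0.0,-0.74,100],[0.61,0.69,-0.05,-0.0,-0.0,-0.74,100],[0.55,0.74,-0.04,-0.0,0.0,-0.74,100],[0.47,0.79,-0.04,-0.0,0.0,-0.74,100],[0.41,0.83,-0.05,-0.0,0.0,-0.74,100],[0.33,0.85,-0.04,-0.0,0.0,-0.74,100]]
[[0.25,0.89,-0.05,-0.0,-0.0,-0.74,100],[0.18,0.9,-0.04,-0.0,-0.0,-0.74,100],[0.09,0.92,-0.05,-0.0,-0.0,-0.74,100],[0.01,0.92,-0.04,-0.0,-0.0,-0.74,100],[-0.07,0.92,-0.04,-0.0,-0.0,-0.74,100],[-0.15,0.9,-0.05,-0.0,-0.0,-0.74,100],[-0.24,0.89,-0.04,-0.0,-0.0,-0.74,100]]
--
[[-0.35,0.76,0.3,0.0,-0.4,0.0,100],[-0.34,0.76,0.31,0.0,-0.39,0.0,100],[-0.32,0.76,0.32,0.0,-0.4,0.0,100],[-0.31,0.77,0.35,0.0,-0.4,0.0,100],[-0.29,0.76,0.35,0.0,-0.39,0.0,100],[-0.27,0.76,0.37,0.0,-0.4,0.0,100],[-0.26,0.76,0.39,0.0,-0.4,0.0,100],[-0.23,0.76,0.39,0.0,-0.39,0.0,100]]
[[-0.22,0.76,0.4,0.0,-0.4,0.0,100],[-0.2,0.76,0.42,0.0,-0.4,0.0,100],[-0.17,0.76,0.42,0.0,-0.39,0.0,100]]
```

Emit:
drive_tool:
  series:
    - [[0.6, -0.7, -0.05, 0, 0, -0.74, 100], [0.65, -0.65, -0.05, 0, 0, -0.74, 100], [0.75, -0.55, -0.05, 0, 0, -0.74, 100], [0.75, -0.5, -0.05, 0, 0, -0.74, 100], [0.8, -0.45, -0.05, 0, 0, -0.74, 100], [0.85, -0.35, -0.05, 0, 0, -0.74, 100], [0.9, -0.3, -0.05, 0, 0, -0.74, 100], [0.9, -0.2, -0.05, 0, 0, -0.74, 100]]

```text
time: 2.55
ee_pos: [0.2223, -0.4732, 0.2307]
tool_rot: [2.783, 1.457, -0.0]
ft_force: [0.5, 0.0, -0.2]
width: 0.0873
grasp_force: 0.0
```

Emit:
drive_tool:
  series:
    - [[0.9, -0.1, -0.05, 0, 0, -0.74, 100], [0.9, -0.05, -0.05, 0, 0, -0.74, 100], [0.9, 0.05, -0.05, 0, 0, -0.74, 100], [0.9, 0.15, -0.05, 0, 0, -0.74, 100], [0.9, 0.2, -0.05, 0, 0, -0.74, 100], [0.85, 0.3, -0.05, 0, 0, -0.74, 100], [0.85, 0.35, -0.05, 0, 0, -0.74, 100], [0.8, 0.45, -0.05, 0, 0, -0.74, 100]]

```text
time: 3.35
ee_pos: [0.2906, -0.3446, 0.2387]
tool_rot: [2.102, 2.334, -0.0]
ft_force: [0.7, -0.4, 0.2]
width: 0.0872
grasp_force: 0.0
```

Emit:
drive_tool:
  series:
    - [[0.75, 0.5, -0.05, 0, 0, -0.74, 100], [0.7, 0.6, -0.05, 0, 0, -0.74, 100], [0.65, 0.65, -0.05, 0, 0, -0.74, 100], [0.6, 0.7, -0.05, 0, 0, -0.74, 100], [0.55, 0.75, -0.05, 0, 0, -0.74, 100], [0.45, 0.8, -0.05, 0, 0, -0.74, 100], [0.4, 0.85, -0.05, 0, 0, -0.74, 100], [0.35, 0.85, -0.05, 0, 0, -0.74, 100]]

```text
time: 4.15
ee_pos: [0.3607, -0.2149, 0.2467]
tool_rot: [1.159, 2.919, -0.0]
ft_force: [0.6, -0.4, 0.1]
width: 0.0871
grasp_force: 0.0
```

Emit:
drive_tool:
  series:
    - [[0.25, 0.9, -0.05, 0, 0, -0.74, 100], [0.2, 0.9, -0.05, 0, 0, -0.74, 100], [0.1, 0.9, -0.05, 0, 0, -0.74, 100], [0, 0.9, -0.05, 0, 0, -0.74, 100], [-0.05, 0.9, -0.05, 0, 0, -0.74, 100], [-0.15, 0.9, -0.05, 0, 0, -0.74, 100], [-0.25, 0.9, -0.05, 0, 0, -0.74, 100]]

```text
time: 4.85
ee_pos: [0.4195, -0.1011, 0.2538]
tool_rot: [0.211, 3.134, -0.001]
ft_force: [-1.0, 0.1, -0.2]
width: 0.0869
grasp_force: 0.0
```

Emit:
drive_tool:
  series:
    - [[-0.35, 0.76, 0.3, 0, -0.4, 0, 100], [-0.34, 0.76, 0.3, 0, -0.4, 0, 100], [-0.32, 0.76, 0.32, 0, -0.4, 0, 100], [-0.3, 0.76, 0.35, 0, -0.4, 0, 100], [-0.3, 0.76, 0.35, 0, -0.4, 0, 100], [-0.27, 0.76, 0.37, 0, -0.4, 0, 100], [-0.25, 0.76, 0.4, 0, -0.4, 0, 100], [-0.23, 0.76, 0.4, 0, -0.4, 0, 100]]

```text
time: 5.65
ee_pos: [0.492, 0.0116, 0.2062]
tool_rot: [0.19, 2.749, -0.038]
ft_force: [-0.6, -1.3, -0.1]
width: 0.0871
grasp_force: 0.0
```

Emit:
drive_tool:
  series:
    - [[-0.22, 0.76, 0.4, 0, -0.4, 0, 100], [-0.2, 0.76, 0.4, 0, -0.4, 0, 100], [-0.17, 0.76, 0.4, 0, -0.4, 0, 100], [0, 0, 0, 0, 0, 0, 100], [0, 0, 0, 0, 0, 0, 100]]

```text
time: 6.15
ee_pos: [0.5183, 0.0528, 0.1894]
tool_rot: [0.18, 2.609, -0.05]
ft_force: [0.0, -0.1, -0.4]
width: 0.0869
grasp_force: 0.0
```

Run:
```python
from h import *
s=robot.sense(); print(np.round(s['joint_pos'],2))
im,d=robot.read_camera('wrist'); P=cloud('wrist',d); np.save('wP.npy',P); cv2.imwrite('w1.png',im[...,::-1])
for n in ['block','mould','blank']:
    for t in robot.trace(n,'wrist')[:2]:
        m=t['region']&(d>0); print(n,round(t['conf'],2),np.round(t['rect']),np.round(np.percentile(P[m],[3,50,97],axis=0),3).tolist())
for t in robot.tip_of('block','wrist')[:2]: print(t['at'],t['conf'],onplane('wrist',t['at'],.0275))
for lab,z0,z1 in [('stemtop',.064,.075),('plate+mould',.0385,.05),('mould',.039,.0445)]:
    m=(P[...,2]>z0)&(P[...,2]<z1)&(abs(P[...,0]-.6)<.09)&(abs(P[...,1]-.02)<.1)&(d>0)
    print(lab,m.sum(),np.median(P[m],0),cv2.minAreaRect(P[m][:,:2].astype(np.float32)*1000))
save('wrist1.png',im)
```

```text
[ 0.74 -0.28 -0.94  2.18 -0.07  0.64  1.25]
block 0.75 [313. 165. 347. 213.] [[0.584, 0.03, 0.042], [0.595, 0.046, 0.046], [0.622, 0.059, 0.07]]
mould 0.89 [220. 134. 378. 205.] [[0.562, -0.046, 0.017], [0.579, 0.018, 0.043], [0.631, 0.082, 0.044]]
blank 0.88 [252. 163. 283. 201.] [[0.576, -0.027, 0.041], [0.594, -0.012, 0.043], [0.616, 0.003, 0.044]]
[328.6, 172.4] 0.75 [0.60707367 0.04484653 0.0275    ]
[41.5, 173.7] 0.65 [ 0.56982795 -0.23578428  0.0275    ]
stemtop 310 [0.60089374 0.04491429 0.06911561] ((603.55859375, 45.00069808959961), (12.641491889953613, 24.03423500061035), 81.96649932861328)
plate+mould 6402 [0.59293017 0.01328269 0.0432743 ] ((600.8648681640625, 16.119007110595703), (124.36312866210938, 66.71031188964844), 81.6350326538086)
mould 5665 [0.59223812 0.00752074 0.04319403] ((600.8648681640625, 16.119007110595703), (124.36312866210938, 66.71031188964844), 81.6350326538086)
```

View pics/wrist1.png

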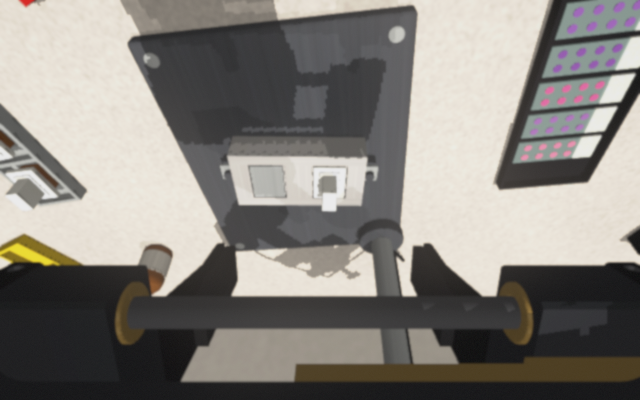

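The wrist view shows the block's stem (top face at about px 328,202) in the right-hand cavity of the picture, and the blank at (267,181). The post (385,330) is beyond. The stem is at (0.604, 0.045) with yaw -8°.

Run:
```python
from h import *
p,q=now(); q1=orient(-8,30); t=np.array([.608,.0444,.0525]); print(np.degrees((q.inv()*q1).as_rotvec()))
a=t-.05*q1.apply([0,0,1])
p,q=plan(p,q,a,q1,50); print('--'); plan(p,q,t,q1,50,step=.013)
```

```text
[0.03239108 0.25310429 0.02542769]
[[-0.07,0.03,0.95,0.0,0.01,0.0,50],[-0.07,0.04,0.94,0.0,0.0,0.0,50],[-0.07,0.03,0.95,0.0,0.01,0.0,50],[-0.08,0.04,0.95,0.0,0.0,0.0,50],[-0.07,0.03,0.94,0.0,0.01,0.0,50],[-0.07,0.04,0.95,0.0,0.01,0.0,50]]
--
[[-0.0,-0.0,0.62,0.0,-0.0,0.0,50],[-0.0,-0.0,0.63,0.0,-0.0,0.0,50],[-0.0,-0.0,0.62,0.0,-0.0,0.0,50],[-0.01,-0.0,0.63,0.0,-0.0,0.0,50]]
```

Emit:
drive_tool:
  series:
    - [[-0.07, 0.03, 0.95, 0, 0.01, 0, 50], [-0.07, 0.04, 0.95, 0, 0, 0, 50], [-0.07, 0.03, 0.95, 0, 0.01, 0, 50], [-0.08, 0.04, 0.95, 0, 0, 0, 50], [-0.07, 0.03, 0.95, 0, 0.01, 0, 50], [-0.07, 0.04, 0.95, 0, 0.01, 0, 50], [0, 0, 0, 0, 0, 0, 50], [0, 0, 0, 0, 0, 0, 50]]

```text
time: 7.2
ee_pos: [0.5819, 0.0488, 0.0956]
tool_rot: [0.18, 2.615, -0.048]
ft_force: [-0.4, 0.2, 0.9]
width: 0.044
grasp_force: 0.0
```

Run:
```python
from h import *
p,q=now(); im,d=robot.read_camera('wrist'); P=cloud('wrist',d)
for lab,z0,z1,w in [('stemtop',.062,.077,.03),('mould',.0385,.05,.1)]:
    m=(P[...,2]>z0)&(P[...,2]<z1)&(abs(P[...,0]-.604)<w)&(abs(P[...,1]-.045)<w)&(d>0)
    print(lab,m.sum(),np.median(P[m],0),cv2.minAreaRect(P[m][:,:2].astype(np.float32)*1000))
q1=orient(-8,30); t=np.array([.608,.0444,.0525]); print(p,np.degrees((q.inv()*q1).as_rotvec()),q.inv().apply(t-p)); save('wrist2.png',im)
```

```text
stemtop 733 [0.59893302 0.04557316 0.06936289] ((604.2273559570312, 45.09592819213867), (12.827994346618652, 25.537452697753906), 81.28768157958984)
mould 13242 [0.59102288 0.01369029 0.04367508] ((600.685302734375, 16.282333374023438), (124.48611450195312, 66.02488708496094), 81.54052734375)
[0.58190616 0.04879317 0.09560024] [ 0.06794278 -0.14999309  0.09535156] [-0.00148847 -0.00078116  0.05054694]
```

View pics/wrist2.png

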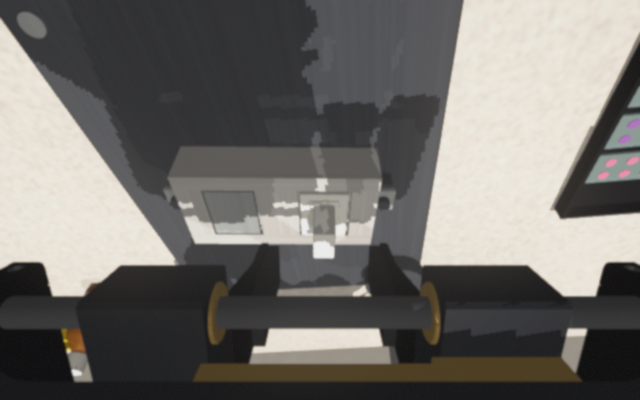

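The stem top at (323,248) sits midway between the fingers (265 and 380) and the measurement agrees. Going in.

Emit:
drive_tool:
  series:
    - [[-0.02, -0.01, 0.63, 0, 0, 0, 50], [-0.02, -0.01, 0.63, 0, 0, 0, 50], [-0.02, -0.01, 0.63, 0, 0, 0, 50], [-0.02, -0.01, 0.63, 0, 0, 0, 50], [0, 0, 0, 0, 0, 0, 50], [0, 0, 0, 0, 0, 0, 50]]

```text
time: 7.85
ee_pos: [0.6085, 0.0439, 0.0541]
tool_rot: [0.18, 2.613, -0.05]
ft_force: [-0.1, 0.4, 0.4]
width: 0.0435
grasp_force: 0.0
```

Emit:
drive_tool:
  series:
    - [[0, 0, 0, 0, 0, 0, 0], [0, 0, 0, 0, 0, 0, 0], [0, 0, 0, 0, 0, 0, 0], [0, 0, 0, 0, 0, 0, 0], [0, 0, 0, 0, 0, 0, 0], [0, 0, 0, 0, 0, 0, 0]]

```text
time: 8.45
ee_pos: [0.6085, 0.0441, 0.053]
tool_rot: [0.18, 2.614, -0.049]
ft_force: [-1.3, 1.4, 1.9]
width: 0.0127
grasp_force: 30.0
```

Emit:
drive_tool:
  series:
    - [[-0.1, 0, -0.173, 0, 0, 0, 0], [-0.1, 0, -0.173, 0, 0, 0, 0], [-0.1, 0, -0.173, 0, 0, 0, 0], [-0.1, 0, -0.173, 0, 0, 0, 0], [-0.125, 0, -0.217, 0, 0, 0, 0], [-0.125, 0, -0.217, 0, 0, 0, 0], [-0.125, 0, -0.217, 0, 0, 0, 0], [0, 0, 0, 0, 0, 0, 0]]

```text
time: 9.25
ee_pos: [0.6089, 0.0438, 0.0848]
tool_rot: [0.181, 2.613, -0.049]
ft_force: [0.6, -0.0, -0.8]
width: 0.0127
grasp_force: 30.0
```

Run:
```python
from h import *
s=robot.sense(); print(s['width'],s['grasp_force'],s['ft_force'],s['ee_pos'])
im,d=robot.read_camera('wrist'); save('wrist3.png',im)
```

```text
0.012723668155709784 29.99979625164997 [ 0.59332719 -0.02578314 -0.7680457 ] [0.60889162 0.04381772 0.08477941]
```

View pics/wrist3.png

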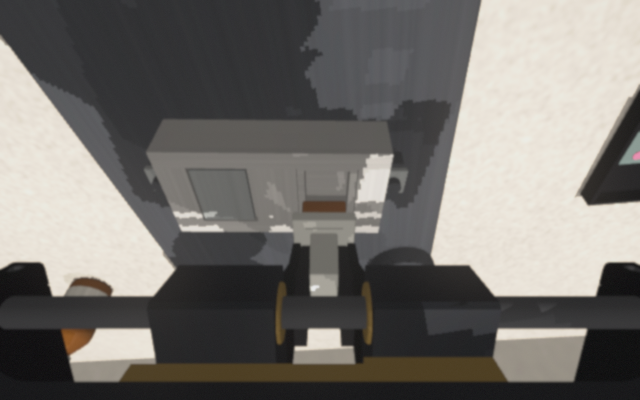

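Held: the stem is between the pads at (323,270), and the amber resin (323,207) is clear of the cavity. Withdrawing towards the robot, then over to the tray.

Run:
```python
from h import *
p,q=now(); q1=orient(-8,30)
p,q=plan(p,q,np.array([.47,.062,.11]),q1,0); print('--')
plan(p,q,np.array([.475,-.272,.125]),orient(4.3,30),0)
```

```text
[[0.68,-0.01,-0.58,-0.0,-0.0,0.0,0],[0.67,-0.0,-0.57,-0.0,-0.0,0.0,0],[0.68,-0.01,-0.58,-0.0,-0.0,0.0,0],[0.68,-0.01,-0.57,-0.0,-0.0,0.01,0],[0.68,-0.0,-0.58,-0.0,-0.0,-0.0,0],[0.67,-0.01,-0.57,-0.0,-0.0,-0.0,0],[0.68,-0.01,-0.58,-0.0,-0.0,-0.0,0],[0.68,-0.0,-0.58,-0.0,-0.0,0.0,0]]
--
[[-0.14,-0.92,0.04,-0.05,-0.0,-0.09,0],[-0.14,-0.92,0.03,-0.05,-0.0,-0.08,0],[-0.13,-0.92,0.02,-0.05,-0.0,-0.09,0],[-0.11,-0.92,0.02,-0.05,-0.0,-0.08,0],[-0.11,-0.92,0.01,-0.05,-0.0,-0.09,0],[-0.1,-0.92,0.01,-0.05,-0.0,-0.09,0],[-0.08,-0.93,0.0,-0.05,-0.0,-0.08,0],[-0.08,-0.93,0.0,-0.05,-0.0,-0.09,0]]
[[-0.07,-0.92,-0.01,-0.05,-0.0,-0.08,0],[-0.06,-0.93,-0.01,-0.05,-0.0,-0.09,0],[-0.05,-0.93,-0.02,-0.05,-0.0,-0.09,0],[-0.04,-0.92,-0.03,-0.05,-0.0,-0.08,0],[-0.03,-0.93,-0.03,-0.05,-0.0,-0.09,0],[-0.02,-0.93,-0.04,-0.05,-0.0,-0.08,0],[-0.01,-0.93,-0.04,-0.05,-0.0,-0.09,0],[0.0,-0.93,-0.05,-0.05,-0.0,-0.09,0]]
[[0.01,-0.92,-0.05,-0.04,-0.0,-0.08,0],[0.02,-0.93,-0.06,-0.05,-0.0,-0.09,0]]
```

Emit:
drive_tool:
  series:
    - [[0.68, -0.01, -0.58, 0, 0, 0, 0], [0.68, 0, -0.57, 0, 0, 0, 0], [0.68, -0.01, -0.58, 0, 0, 0, 0], [0.68, -0.01, -0.57, 0, 0, 0, 0], [0.68, 0, -0.58, 0, 0, 0, 0], [0.68, -0.01, -0.57, 0, 0, 0, 0], [0.68, -0.01, -0.58, 0, 0, 0, 0], [0.68, 0, -0.58, 0, 0, 0, 0]]

```text
time: 10.1
ee_pos: [0.4713, 0.0614, 0.1094]
tool_rot: [0.181, 2.614, -0.05]
ft_force: [-0.5, 0.2, -0.6]
width: 0.0129
grasp_force: 30.0
```

Emit:
drive_tool:
  series:
    - [[-0.14, -0.92, 0.04, -0.05, 0, -0.09, 0], [-0.14, -0.92, 0.03, -0.05, 0, -0.08, 0], [-0.13, -0.92, 0.02, -0.05, 0, -0.09, 0], [-0.11, -0.92, 0.02, -0.05, 0, -0.08, 0], [-0.11, -0.92, 0.01, -0.05, 0, -0.09, 0], [-0.1, -0.92, 0.01, -0.05, 0, -0.09, 0], [-0.08, -0.93, 0, -0.05, 0, -0.08, 0], [-0.08, -0.93, 0, -0.05, 0, -0.09, 0]]

```text
time: 10.9
ee_pos: [0.4741, -0.0874, 0.1153]
tool_rot: [0.054, 2.621, -0.015]
ft_force: [0.7, 0.7, -0.4]
width: 0.0128
grasp_force: 30.0
```

Emit:
drive_tool:
  series:
    - [[-0.07, -0.92, -0.01, -0.05, 0, -0.08, 0], [-0.06, -0.93, -0.01, -0.05, 0, -0.09, 0], [-0.05, -0.93, -0.02, -0.05, 0, -0.09, 0], [-0.04, -0.92, -0.03, -0.05, 0, -0.08, 0], [-0.03, -0.93, -0.03, -0.05, 0, -0.09, 0], [-0.02, -0.93, -0.04, -0.05, 0, -0.08, 0], [-0.01, -0.93, -0.04, -0.05, 0, -0.09, 0], [0, -0.93, -0.05, -0.05, 0, -0.09, 0]]

```text
time: 11.7
ee_pos: [0.4766, -0.2359, 0.1221]
tool_rot: [-0.071, 2.621, 0.019]
ft_force: [-0.1, -0.7, -0.9]
width: 0.0129
grasp_force: 30.0
```

Emit:
drive_tool:
  series:
    - [[0.01, -0.92, -0.05, -0.05, 0, -0.08, 0], [0.02, -0.93, -0.06, -0.05, 0, -0.09, 0], [0, 0, 0, 0, 0, 0, 0], [0, 0, 0, 0, 0, 0, 0], [0, 0, 0, 0, 0, 0, 0]]

```text
time: 12.2
ee_pos: [0.4776, -0.2479, 0.1259]
tool_rot: [-0.081, 2.623, 0.016]
ft_force: [-1.2, 0.2, -0.8]
width: 0.0129
grasp_force: 30.0
```

Run:
```python
from h import *
s=robot.sense(); print(s['width'],s['ee_pos'],np.round(s['joint_pos'],2),np.degrees((now()[1].inv()*orient(4.3,30)).as_rotvec()))
im,d=robot.read_camera('wrist'); save('wrist4.png',im); P=cloud('wrist',d)
for t in robot.trace('tray','wrist')[:3]:
    m=t['region']&(d>0); r=np.median(P[m],0); print('tray',t['conf'],t['rect'],r,cv2.minAreaRect(P[m][:,:2].astype(np.float32)*1000))
for n,z in [('tray_empty',.004),('tray',0),('done1',.004)]:
    for t in robot.tip_of(n,'wrist')[:3]: print(n,round(t['conf'],2),np.round(t['at']),np.round(onplane('wrist',t['at'],z),4))
b=(abs(P[...,0]-.53)<.12)&(abs(P[...,1]+.27)<.06)&(d>0)
for lab,z0,z1 in [('rim',.0125,.019),('floor',.001,.008),('dplate',.019,.025),('dstem',.043,.05)]:
    m=b&(P[...,2]>z0)&(P[...,2]<z1); print(lab,m.sum(),np.round(np.percentile(P[m],[1,50,99],axis=0),4).tolist(),cv2.minAreaRect(P[m][:,:2].astype(np.float32)*1000)) if m.any() else 0
np.save('P4.npy',P)
```

```text
0.012937852561640211 [ 0.47764162 -0.24791208  0.12591929] [ 0.32 -0.04  0.27  2.2  -0.52  0.61  2.6 ] [-0.5816065  -0.34650136 -0.58805799]
tray 0.89 [0.0, 84.9, 167.0, 272.1] [ 0.5701372  -0.46534136  0.00913692] ((568.1141967773438, -473.5794982910156), (197.61082458496094, 78.62598419189453), 18.51005744934082)
tray 0.82 [240.9, 75.5, 326.4, 248.7] [ 0.48333337 -0.27591179  0.00427119] ((542.775390625, -270.7156982421875), (197.1592559814453, 59.770172119140625), 4.219202518463135)
tray 0.64 [484.1, 0.1, 602.3, 80.6] [ 0.40513042 -0.12864276  0.00434478] ((403.2080078125, -124.47163391113281), (58.1613883972168, 65.14551544189453), 20.012928009033203)
tray_empty 0.82 [290. 117.] [ 0.4749 -0.2745  0.004 ]
tray 0.96 [296. 176.] [ 0.5361 -0.2702  0.    ]
tray 0.76 [ 45. 172.] [ 0.5454 -0.4827  0.    ]
done1 0.63 [292. 175.] [ 0.5316 -0.2734  0.004 ]
done1 0.5 [298. 220.] [ 0.59   -0.2684  0.004 ]
rim 2680 [[0.4438, -0.302, 0.0126], [0.4913, -0.2818, 0.0154], [0.6212, -0.2435, 0.0183]] ((533.4954223632812, -269.4957580566406), (178.72036743164062, 54.23650360107422), 4.493623733520508)
floor 5372 [[0.4242, -0.303, 0.0011], [0.4824, -0.273, 0.0036], [0.6062, -0.2381, 0.0076]] ((527.0444946289062, -269.3169250488281), (232.64352416992188, 117.93817901611328), 0.13423866033554077)
dplate 1045 [[0.5114, -0.2889, 0.0193], [0.5254, -0.275, 0.0216], [0.6045, -0.2584, 0.024]] ((558.8305053710938, -270.3696594238281), (95.10940551757812, 30.0687255859375), 6.0210771560668945)
dstem 351 [[0.5198, -0.2803, 0.0432], [0.5287, -0.2738, 0.0453], [0.5793, -0.267, 0.0463]] ((552.1004638671875, -271.0828552246094), (66.04776000976562, 13.11607551574707), 6.108725070953369)
```

View pics/wrist4.png

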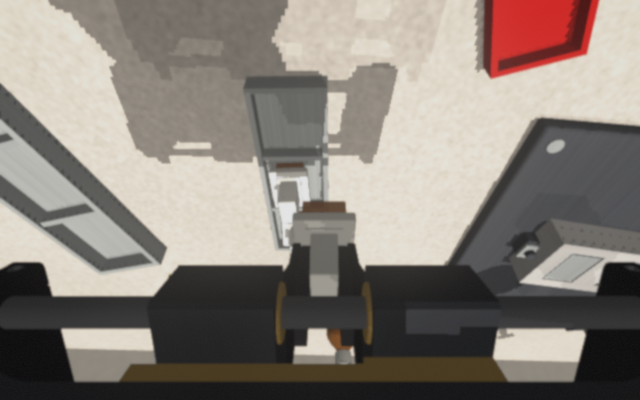

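The wrist view shows the empty compartment at (287,118) and the held block at (323,225), level. The tray centre fits at (0.5335, -0.2695) with yaw 4.5°, so the compartment centre is (0.4757, -0.274). Joint 7 has reached its limit of 2.6, so I'll bring the block in at a yaw of about 0°, well within the compartment's play.

Run:
```python
from h import *
p,q=now()
plan(p,q,np.array([.480,-.274,.09]),orient(0,30),0,n=5)
```

```text
[[0.17,-0.25,0.32,0.04,-0.01,0.09,0],[0.16,-0.25,0.32,0.05,-0.01,0.09,0],[0.17,-0.24,0.33,0.04,-0.01,0.09,0],[0.16,-0.25,0.32,0.04,-0.01,0.08,0],[0.16,-0.25,0.33,0.05,-0.01,0.09,0]]
```

Emit:
drive_tool:
  series:
    - [[0, 0, 0, 0.11, -0.02, 0.22, 0], [0, 0, 0, 0.11, -0.02, 0.22, 0], [0.2, -0.31, 0.4, 0, 0, 0, 0], [0.2, -0.31, 0.4, 0, 0, 0, 0], [0.2, -0.31, 0.4, 0, 0, 0, 0], [0.2, -0.31, 0.4, 0, 0, 0, 0], [0, 0, 0, 0, 0, 0, 0], [0, 0, 0, 0, 0, 0, 0]]

```text
time: 13.25
ee_pos: [0.4782, -0.2681, 0.1009]
tool_rot: [0.002, 2.626, -0.01]
ft_force: [-0.8, -0.5, -0.4]
width: 0.0128
grasp_force: 30.0
```

Run:
```python
from h import *
s=robot.sense(); p,q=now(); print(s['width'],p,np.round(s['joint_pos'],3),np.degrees((q.inv()*orient(0,30)).as_rotvec()))
plan(p,q,np.array([.480,-.274,.036]),orient(0,30),0,n=6)
```

```text
0.012791611502685348 [ 0.4781541  -0.2681482   0.10085213] [ 0.62   0.031 -0.016  2.197 -0.557  0.542  2.601] [-0.44041871 -0.45918264  0.02319572]
[[0.25,-0.04,0.48,-0.01,-0.01,0.0,0],[0.26,-0.05,0.48,-0.01,-0.01,0.0,0],[0.25,-0.05,0.47,-0.01,-0.01,0.0,0],[0.26,-0.04,0.48,-0.01,-0.01,0.0,0],[0.25,-0.05,0.48,-0.01,-0.02,0.0,0],[0.26,-0.05,0.47,-0.01,-0.01,0.0,0]]
```

Emit:
drive_tool:
  series:
    - [[0, 0, 0, 0.18, -0.03, 0.32, 0], [0, 0, 0, 0.18, -0.03, 0.32, 0], [0.14, -0.14, 0.25, 0, 0, 0, 0], [0.14, -0.14, 0.25, 0, 0, 0, 0], [0.14, 0, 0.25, 0, 0, 0, 0], [0, 0, 0, 0, 0, 0, 0], [0, 0, 0, 0, 0, 0, 0]]

```text
time: 13.95
ee_pos: [0.4784, -0.2727, 0.0833]
tool_rot: [0.114, 2.617, -0.039]
ft_force: [0.1, 0.0, 0.1]
width: 0.0132
grasp_force: 30.0
```

Run:
```python
from h import *
s=robot.sense(); p,q=now(); print(s['width'],p,np.round(s['joint_pos'],3),np.degrees((q.inv()*orient(-5,30)).as_rotvec()))
plan(p,q,np.array([.480,-.274,.036]),orient(-5,30),0,n=6)
```

```text
0.013243765792941885 [ 0.47841652 -0.27271698  0.08333765] [ 0.609  0.049 -0.026  2.228 -0.555  0.454  2.52 ] [-0.3469527  -0.04302557  0.08465864]
[[0.18,-0.01,0.35,-0.01,-0.0,0.0,0],[0.19,-0.0,0.35,-0.01,-0.0,0.0,0],[0.18,-0.01,0.35,-0.01,-0.0,0.01,0],[0.19,-0.01,0.35,-0.0,-0.0,-0.0,0],[0.18,-0.01,0.34,-0.01,-0.01,0.0,0],[0.19,-0.01,0.35,-0.01,0.0,0.0,0]]
```

Off the limit now. Continuing down.

Emit:
drive_tool:
  series:
    - [[0.18, -0.01, 0.35, -0.01, 0, 0, 0], [0.18, -0.01, 0.35, -0.01, 0, 0, 0], [0.18, -0.01, 0.35, -0.01, 0, 0, 0], [0.18, -0.01, 0.35, -0.01, 0, 0, 0], [0, 0, 0, 0, 0, 0, 0], [0, 0, 0, 0, 0, 0, 0]]

```text
time: 14.55
ee_pos: [0.4794, -0.2744, 0.0519]
tool_rot: [0.115, 2.616, -0.033]
ft_force: [-0.4, -1.1, -0.2]
width: 0.0129
grasp_force: 30.0
```

Run:
```python
from h import *
s=robot.sense(); p,q=now(); print(s['width'],p,np.round(s['joint_pos'],3),np.degrees((q.inv()*orient(-5,30)).as_rotvec()))
plan(p,q,np.array([.480,-.274,.032]),orient(-1,30),0,n=6)
```

```text
0.012879245151188948 [ 0.47944298 -0.2743604   0.05187069] [ 0.796  0.124 -0.214  2.234 -0.608  0.383  2.595] [-0.10448537 -0.03683085 -0.00015974]
[[0.08,0.0,0.15,-0.05,-0.0,-0.08,0],[0.08,0.01,0.14,-0.05,-0.0,-0.09,0],[0.08,0.0,0.15,-0.05,-0.0,-0.08,0],[0.08,0.0,0.14,-0.05,-0.0,-0.09,0],[0.07,0.01,0.15,-0.05,-0.0,-0.08,0],[0.08,0.0,0.14,-0.06,-0.01,-0.08,0]]
```

Emit:
drive_tool:
  series:
    - [[0, 0, 0, 0.15, 0, 0.26, 0], [0, 0, 0, 0.15, 0, 0.26, 0], [0.09, 0, 0.16, 0, 0, 0, 0], [0.09, 0, 0.16, 0, 0, 0, 0], [0.09, 0, 0.16, 0, 0, 0, 0], [0.09, 0, 0.16, 0, 0, 0, 0], [0, 0, 0, 0, 0, 0, 0], [0, 0, 0, 0, 0, 0, 0]]

```text
time: 15.35
ee_pos: [0.48, -0.274, 0.0374]
tool_rot: [0.207, 2.611, -0.058]
ft_force: [0.7, -0.6, -0.6]
width: 0.0129
grasp_force: 30.0
```

Run:
```python
from h import *
s=robot.sense(); p,q=now(); print(s['width'],p,s['ft_force'],np.round(s['joint_pos'],3),np.degrees((q.inv()*orient(-9,30)).as_rotvec()))
im,d=robot.read_camera('wrist'); save('wrist5.png',im)
plan(p,q,np.array([.480,-.273,.030]),orient(-9,30),0,n=4)
```

```text
0.012850867905440178 [ 0.48000071 -0.27399688  0.03737965] [ 0.71136111 -0.62327369 -0.64473003] [ 0.764  0.141 -0.212  2.257 -0.578  0.307  2.488] [-0.15181136 -0.01598417 -0.03730817]
[[0.05,0.01,0.08,-0.01,-0.0,-0.0,0],[0.05,0.01,0.08,-0.0,-0.0,-0.0,0],[0.04,0.02,0.08,-0.01,-0.0,-0.0,0],[0.05,0.01,0.08,-0.0,-0.0,-0.01,0]]
```

View pics/wrist5.png

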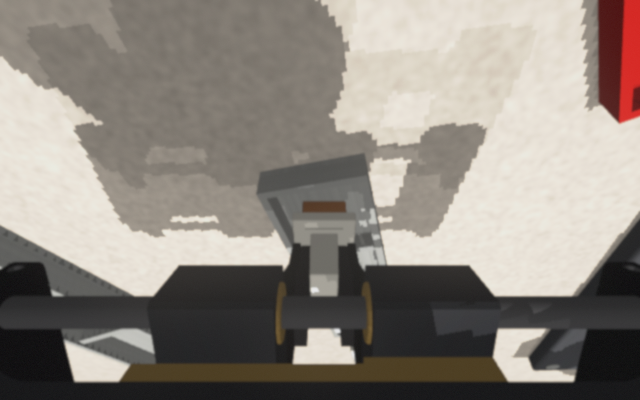

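The resin end (323,207) is inside the near compartment. Lowering the last millimetres gently, turning back part of the yaw.

Emit:
drive_tool:
  series:
    - [[0.045, 0.01, 0.08, -0.055, 0, -0.095, 0], [0.045, 0.01, 0.08, -0.055, 0, -0.095, 0], [0.045, 0.01, 0.08, -0.055, 0, -0.095, 0], [0.03, 0.01, 0.05, -0.055, 0, -0.095, 0], [0, 0, 0, 0, 0, 0, 0], [0, 0, 0, 0, 0, 0, 0]]

```text
time: 16.0
ee_pos: [0.4801, -0.2735, 0.0309]
tool_rot: [0.139, 2.615, -0.04]
ft_force: [0.2, 0.7, -0.6]
width: 0.0128
grasp_force: 30.0
```

Emit:
drive_tool:
  series:
    - [[0.012, 0, 0.022, 0, 0, 0, 0], [0.012, 0, 0.022, 0, 0, 0, 0], [0, 0, 0, 0, 0, 0, 0]]

```text
time: 16.3
ee_pos: [0.4803, -0.273, 0.0299]
tool_rot: [0.138, 2.615, -0.04]
ft_force: [1.1, 0.6, 1.1]
width: 0.0128
grasp_force: 30.0
```

Run:
```python
from h import *
s=robot.sense(); p,q=now(); print(s['width'],p,s['ft_force'],np.round(s['joint_pos'],3),np.degrees((q.inv()*orient(-6,30)).as_rotvec()))
```

```text
0.012750311354944387 [ 0.48033457 -0.27297645  0.0298613 ] [1.07563738 0.62522714 1.06773869] [ 0.896  0.174 -0.331  2.244 -0.599  0.312  2.583] [-0.14142402 -0.00880661  0.00548093]
```

Emit:
drive_tool:
  series:
    - [[0.012, 0, 0.022, 0, 0, 0, 0], [0, 0, 0, 0, 0, 0, 0]]

```text
time: 16.5
ee_pos: [0.4805, -0.2731, 0.0295]
tool_rot: [0.138, 2.615, -0.04]
ft_force: [0.1, -0.3, 0.5]
width: 0.0128
grasp_force: 30.0
```

Emit:
drive_tool:
  series:
    - [[0.012, 0, 0.022, 0, 0, 0, 0], [0, 0, 0, 0, 0, 0, 0]]

```text
time: 16.7
ee_pos: [0.4806, -0.2732, 0.0294]
tool_rot: [0.138, 2.614, -0.04]
ft_force: [-3.8, 2.0, 7.5]
width: 0.0127
grasp_force: 30.0
```

Contact is felt (7.5 N), so I'm releasing. The block is still about 10° off the tray's yaw. I'll stand the tool upright there, where joint 7 has room, and square the block with the pads.

Emit:
drive_tool:
  series:
    - [[0, 0, 0, 0, 0, 0, 40], [0, 0, 0, 0, 0, 0, 40], [0, 0, 0, 0, 0, 0, 40], [0, 0, 0, 0, 0, 0, 40], [0, 0, -0.7, 0, 0, 0, 50], [0, 0, -0.8, 0, 0, 0, 50], [0, 0, -0.8, 0, 0, 0, 50], [0, 0, -0.8, 0, 0, 0, 50]]

```text
time: 17.5
ee_pos: [0.4491, -0.2696, 0.083]
tool_rot: [0.138, 2.615, -0.04]
ft_force: [0.0, 0.4, 0.6]
width: 0.0434
grasp_force: 0.0
```

Run:
```python
from h import *
p,q=now(); print(p,robot.sense()['width'])
im,d=robot.read_camera('wrist'); P=cloud('wrist',d)
b=(abs(P[...,0]-.476)<.035)&(abs(P[...,1]+.274)<.03)&(d>0)
for lab,z0,z1 in [('stem',.042,.051),('plate',.019,.025)]:
    m=b&(P[...,2]>z0)&(P[...,2]<z1); print(lab,m.sum(),np.median(P[m],0),cv2.minAreaRect(P[m][:,:2].astype(np.float32)*1000))
p,q=plan(p,q,np.array([.476,-.274,.08]),orient(4.5,0),50)
```

```text
[ 0.44912892 -0.26963117  0.08302   ] 0.043440809104808166
stem 604 [ 0.47183253 -0.27373248  0.04714642] ((475.65045166015625, -274.0908203125), (12.92580509185791, 26.533451080322266), 83.55856323242188)
plate 1373 [ 0.46532945 -0.27222544  0.02338015] ((482.6969299316406, -274.5372619628906), (31.060396194458008, 55.241241455078125), 85.9588623046875)
[[-0.22,-0.01,0.16,-0.08,0.87,-0.3,50],[-0.24,-0.03,0.14,-0.09,0.87,-0.3,50],[-0.24,-0.03,0.11,-0.08,0.87,-0.3,50],[-0.26,-0.05,0.09,-0.09,0.87,-0.3,50],[-0.26,-0.05,0.06,-0.08,0.87,-0.3,50]]
```

The block stands centred at (0.4757, -0.2741) with yaw -6.4°. Now upright and squaring.

Emit:
drive_tool:
  series:
    - [[-0.22, -0.01, 0.16, -0.08, 0.87, -0.3, 50], [-0.24, -0.03, 0.14, -0.09, 0.87, -0.3, 50], [-0.24, -0.03, 0.11, -0.08, 0.87, -0.3, 50], [-0.26, -0.05, 0.09, -0.09, 0.87, -0.3, 50], [-0.26, -0.05, 0.06, -0.08, 0.87, -0.3, 50], [0, 0, 0, 0, 0, 0, 50], [0, 0, 0, 0, 0, 0, 50], [0, 0, 0, 0, 0, 0, 50]]

```text
time: 18.35
ee_pos: [0.4754, -0.2734, 0.0792]
tool_rot: [-0.119, 3.129, 0.002]
ft_force: [0.4, -0.1, -0.2]
width: 0.0439
grasp_force: 0.0
```

Run:
```python
from h import *
p,q=now(); print(p,np.round(robot.sense()['joint_pos'],2),np.degrees((q.inv()*orient(4.5,0)).as_rotvec()))
p,q=plan(p,q,np.array([.4757,-.274,.028]),orient(4.5,0),50,step=.012)
```

```text
[ 0.47536722 -0.27339001  0.07915513] [ 0.72  0.31 -0.32  1.82  0.11  1.02  2.01] [ 0.0603239   0.58601431 -0.15065522]
[[0.0,-0.01,0.51,0.0,0.02,-0.0,50],[0.0,-0.0,0.51,0.0,0.01,-0.01,50],[0.0,-0.01,0.51,0.01,0.02,-0.0,50],[0.0,-0.01,0.52,-0.0,0.02,-0.01,50],[0.0,-0.0,0.51,-0.0,0.02,-0.0,50]]
```

Emit:
drive_tool:
  series:
    - [[0, -0.01, 0.51, 0, 0.02, 0, 50], [0, -0.01, 0.51, 0, 0.02, 0, 50], [0, -0.01, 0.51, 0, 0.02, 0, 50], [0, -0.01, 0.51, 0, 0.02, 0, 50], [0, 0, 0.5, 0, 0.02, 0, 50], [0, 0, 0, 0, 0, 0, 50], [0, 0, 0, 0, 0, 0, 50]]

```text
time: 19.05
ee_pos: [0.4765, -0.2739, 0.0287]
tool_rot: [0.121, -3.137, -0.001]
ft_force: [0.4, 0.4, -0.2]
width: 0.044
grasp_force: 0.0
```

Emit:
drive_tool:
  series:
    - [[0, 0, 0, 0, 0, 0, 25], [0, 0, 0, 0, 0, 0, 20], [0, 0, 0, 0, 0, 0, 17], [0, 0, 0, 0, 0, 0, 14], [0, 0, 0, 0, 0, 0, 10], [0, 0, 0, 0, 0, 0, 10], [0, 0, 0, 0, 0, 0, 10]]

```text
time: 19.75
ee_pos: [0.4766, -0.2741, 0.029]
tool_rot: [0.121, -3.137, -0.001]
ft_force: [-0.9, 0.8, 1.8]
width: 0.0125
grasp_force: 30.0
```

Emit:
drive_tool:
  series:
    - [[0, 0, 0, 0, 0, 0, 40], [0, 0, 0, 0, 0, 0, 40], [0, 0, 0, 0, 0, 0, 40], [0, 0, 0, 0, 0, 0, 40], [0, 0, -0.5, 0, 0, 0, 40], [0, 0, -0.8, 0, 0, 0, 40], [0, 0, -1, 0, 0, 0, 40], [0, 0, -1, 0, 0, 0, 40]]

```text
time: 20.55
ee_pos: [0.4767, -0.2741, 0.0963]
tool_rot: [0.121, -3.137, -0.001]
ft_force: [1.1, -0.9, -0.5]
width: 0.035
grasp_force: 0.0
```

Emit:
drive_tool:
  series:
    - [[0, 0, -1, 0, 0, 0, 50], [0, 0, -1, 0, 0, 0, 50], [0, 0, -1, 0, 0, 0, 50], [0, 0, 0, 0, 0, 0, 50], [0, 0, 0, 0, 0, 0, 50]]

```text
time: 21.05
ee_pos: [0.4769, -0.2742, 0.1555]
tool_rot: [0.121, -3.138, 0.0]
ft_force: [0.7, -0.6, 0.3]
width: 0.0434
grasp_force: 0.0
```

Run:
```python
from h import *
im,d=robot.read_camera('wrist'); P=cloud('wrist',d); save('wrist6.png',im)
for lab,x in [('block',.476),('done1',.5335),('done2',.591)]:
    b=(abs(P[...,0]-x)<.024)&(abs(P[...,1]+.271)<.03)&(d>0); m=b&(P[...,2]>.042)&(P[...,2]<.051)
    if m.sum()>9: print(lab,m.sum(),np.median(P[m],0),cv2.minAreaRect(P[m][:,:2].astype(np.float32)*1000))
im,d=robot.read_camera('scene'); print(robot.sense()['time'])
```

```text
block 472 [ 0.47475974 -0.27460621  0.04454095] ((475.1620788574219, -274.3569641113281), (23.620563507080078, 12.625022888183594), 3.9813363552093506)
done1 404 [ 0.53067411 -0.27253733  0.04440224] ((531.5436401367188, -272.8150329589844), (24.3040828704834, 12.503832817077637), 4.665051460266113)
done2 47 [ 0.59756711 -0.26390257  0.04439735] ((597.7631225585938, -264.71539306640625), (4.210236072540283, 12.527750968933105), 6.153393745422363)
21.15
```

View pics/wrist6.png

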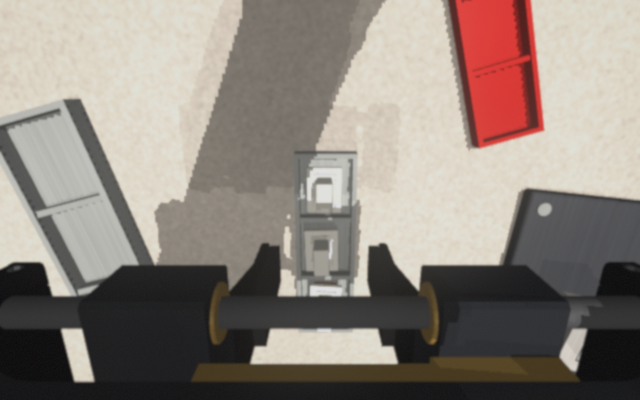

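The block stands upright in the near compartment at (323,188), squared to 4.0° (tray 4.5°). Its stem top is at the same height as done1's at (320,250), and the gripper is clear.

```bash
python3 -c "
from station import robot
print(robot.hand_in())"
```

```text
the job is handed in; nothing more can be done
None
```

I lifted the block out of the mould and stood it upright, resin face down, in the tray's empty compartment, squared to the tray within about half a degree; the job was handed in at about 21 s with the gripper clear.

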